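# Test the ratchet of the empty flask press

## Robot

A 6-joint arm with a two-finger parallel gripper is mounted at the origin on the work surface. World frame = base frame: x ahead of the robot, y to its left, z up, the work surface at z = 0. Lengths are in m, angles in rad, forces in N, time in s.
With the tool pointing down it reaches from about 0.35 to 0.775 m from the base axis. Payload 7.3 kg.
Tool frame: the origin (TCP) lies midway between the tips of the shut fingers; the grasp point (between the pads) lies 19 mm behind it (robot.grip_depth is the z of the grasp point in the tool frame, in m); z points along the fingers, y is the line along which they close (so a half turn about z gives the same grasp; the last joint's range is limited). The gripper opens to 92 mm and grips with 3 to 60 N. Pads are 19 mm wide; open, the fingers measure 130 mm over their backs; the gripper's body (75 mm by 190 mm) begins 47 mm behind the grasp point.
Start: joints at [1.181, 0.342, 1.524, -0, 1.275, -0.146], TCP at [0.127, 0.509, 0.227] pointing down, gripper open.
Joint ranges: [-2.53, 2.53], [-0.77, 2.02], [0.04, 2.7], [-1, 4.14], [0.28, 2.66], [-3.11, 3.11]. Speed limits (rad/s): [2.57, 2.57, 3.14, 3.14, 3.14, 3.14].

## Interface

Orientations are given as [roll, pitch, yaw] about the fixed x, y, z axes, in that order (R = Rz(yaw) Ry(pitch) Rx(roll)).
In Python, from cell import robot, viewer gives the robot as it stands.
- The arm moves only by the tool step_arm, never from a script. Its argument "increments" is a list of rows, each an object with "delta_pos": the shift along the tool's x, y, z in cm, a list of three; "dr": the turn, a rotation vector about the tool's x, y, z in degrees, a list of three; "fingers": the closure, from -1 (fully open) to 1 (shut), so that 0 is half open. In form: [{"delta_pos": [tx, ty, tz], "dr": [wx, wy, wz], "fingers": fingers}, ...]. A call has exactly 5 rows; each row is the pose to reach, as a shift and turn from the pose commanded when the call began, along the tool's axes at that moment; what a row does not reach only later rows make up. A row lasts 1/8 s, in which the tool goes at most 62.5 mm and 10.7 degrees, less where a joint would pass 70% of its speed; a pose out of reach is approached as far as the arm can. A call with a gripper value outside its range is refused whole. The fingers move at their own pace and stop on an object; "newtons" is the grip in N (left out, the last holds). Time passes only in rows, so rows that repeat a pose let the fingers close, or fill a call up. It gives the time, the measured TCP pose, the force, the opening and the grip force at its end, in the units of the state.
- robot.observe(): the state, without advancing time (a new reading comes with each control period).
- viewer.read_camera(name): name is "side" or "top" or "wrist"; returns the picture (384x512x3 uint8, red, green, blue); there is no depth.
- viewer.camera_params(name): a dict with "K" (3x3 intrinsics, pixels), "k1" (the pictures are not rectified: a ray, as slopes to the right and down, at radius r is drawn at 1 + k1 r^2 times it, then the intrinsics apply), "T" (4x4, takes a point from camera to world coordinates). Camera axes: x right, y down, z forward; pixel columns grow to the right and rows downward; lengths in m; the calibration is good to about 2 mm. A picture is of the moment at which its call begins: read the wrist's pose just before it. camera_params takes no time and is no camera call; for the wrist camera it gives the pose at the moment of the call.
- robot.hand_in(): hands the job in; it is judged then, once.
The state is a dict: "time": time; "qpos": joint angles; "qvel": joint speeds; "joint_efforts": joint torques, N m; "tool_pos": TCP position; "tool_rot": TCP orientation; "contact_force": force on the tool from outside, world axes, zero at the start; "torque": the same for the moment, N m; "opening": finger opening in m; "grip_force": force on a finger pad.
Only numpy, scipy, OpenCV 4.12 (cv2) and the standard library are available. Lean on these libraries where they do the work, as an engineer would, in place of code of your own. Each camera call takes 0.05 s, during which the arm holds its last target. There are 200 camera calls.

## Task

Two small denture-flask presses stand on the counter. On the empty one with the red lever grip, test the ratchet: swing the lever anticlockwise (seen from above) all the way back to its stop, where it should run free and leave the red pointer standing, then swing it clockwise, where it grips, just until the pointer lies in the green band of the dial, and let go. Turn the pointer only by the lever, and leave the lever with the black grip where it is: the flask in that press is under pressure.

Things in the scene. Friction and masses are not known exactly. Their poses are not given: they have to be found in the camera images.
- red_grip (a point): Centre, half-way up, of the upright red round grip (22 mm diameter, 50 mm high, rigidly fixed to the lever) at the end of the empty press's lever; about 198 mm above the counter, 110 mm from the press's vertical axis. The lever is a flat steel bar 20 mm wide whose top is 25 mm below this point; it swings level about the press's axis. Swinging it takes about 1 N at the grip when free and about 3 to 4 N when the ratchet grips; it stays where it is left.
- red_pointer: Red pointer and toothed steel ratchet wheel of the empty press, which turn together. Origin: on the press's vertical axis (about which lever and pointer both turn), at the pointer's underside, 150 mm above the counter. Its x axis points along the pointer, whose tip is 56 mm out; the pointer lies on a white dial disc of 64 mm radius with a green band at the rim, on the side away from the lever. Must not be pushed by hand.
- red_lever (a joint): Swing angle of the empty press's lever, rad: 0 at its clockwise stop, growing anticlockwise seen from above, 1.75 at the anticlockwise stop. Starts at 0.02 to 0.35. Turning anticlockwise the ratchet runs free over its 15 teeth; turning clockwise it takes the pointer along after at most one tooth (0.42 rad) of lost motion.
- red_dial (a joint): Turn of the red pointer, rad, growing clockwise seen from above. The green band reaches from 0.9 to 1.3, centre 1.1. Starts at 0.2 to 0.5. The lever can only drive it clockwise: going too far cannot be undone.
- black_grip (a point): Centre, half-way up, of the black grip of the other press, built alike but with a round brass flask clamped in it: do not move its lever. The presses stand at about the same distance from the robot, one to its left and one to its right; either can be the red one. The axes are at least 300 mm apart.
Not all that is in view belongs to the job. Leave any orange or pink look-alike of the part that bears red_grip alone.

How it is judged:
On the way, in this order (a step that is already met when the one before it is completed fails the run):
1. the red-grip lever is swung back anticlockwise to its stop (within 0.3 rad), the pointer still standing short of the green band (value of joint red_lever above 1.45 rad and value of joint red_dial below 0.7 rad), for 0.1 s.
2. the lever, swung clockwise, has carried the pointer into the green band (value of joint red_dial between 0.88 and 1.32 rad and value of joint red_lever below 1.45 rad), for 0.1 s.
At the end, for the whole second after the job is handed in: The red pointer stands at rest in the green band (dial reading 0.88 to 1.32 rad), the lever is clear of its back stop (below 1.45 rad), and the black grip is within 15 mm of where it was (all of step 2 and velocity of joint red_dial below 0.05 rad/s and distance of black_grip from where it was at the start of the episode below 0.015 m); the robot touches nothing.
It fails at once if the black-grip press's lever is moved by more than 15 mm (distance of black_grip from where it was at the start of the episode above 0.015 m).
It fails at once if the pointer or its wheel is pushed directly by the robot (over 2 N) (contact force between red_pointer and the fingers above 2 N or contact force between red_pointer and the arm above 2 N).
It also fails if it takes over 42 s, if anything falls off the work surface, if the arm or the gripper's body presses on something with over 40 N, if the wrist force passes 120 N, or if a joint passes its speed limit or range.

## Working session

There is one attempt and no reset: what is moved stays moved. The work goes in short steps, Python scripts to look and compute and a tool call to move; the robot and the scene stay as the last step left them, time stands still between calls to the robot, and variables do not carry over. Pictures are saved under pics/ and viewed, at most 10 in all, crops included, and the job is handed in when it is done.

Besides the shell and the picture viewer there is one more tool, called by a JSON object that holds its "op" and its "data". step_arm: Moves the arm, as the interface text tells. Its arguments: {"type":"object","properties":{"increments":{"type":"array"},"newtons":{"type":"number"}},"required":["increments"]}

```bash
mkdir -p pics; cat > h.py <<'E'
import numpy as np, cv2
from cell import robot, viewer
def shot(n,f=None):
    im=viewer.read_camera(n)
    if f: cv2.imwrite('pics/'+f,im[:,:,::-1])
    return im
def ray(n,u,v):
    p=viewer.camera_params(n);K=p['K'];T=np.array(p['T'])
    x=(u-K[0][2])/K[0][0];y=(v-K[1][2])/K[1][1]
    rd=np.hypot(x,y);r=rd
    for _ in range(20): r=rd/(1+p['k1']*r*r)
    s=r/rd if rd>0 else 1
    return T[:3,3],T[:3,:3]@np.array([x*s,y*s,1])
def onz(n,u,v,z):
    o,d=ray(n,u,v);return o+d*(z-o[2])/d[2]
def two(a,b):
    (o,d),(p,e)=a,b
    A=np.stack([d,-e],1);t=np.linalg.lstsq(A,p-o,rcond=None)[0]
    q,r=o+d*t[0],p+e*t[1];return (q+r)/2,np.linalg.norm(q-r)
E
python3 - <<'E'
from h import *
a=shot('top');b=shot('side')
cv2.imwrite('pics/a.png',np.vstack([a,b])[:,:,::-1][:, :])
cv2.imwrite('pics/top.png',a[:,:,::-1]);cv2.imwrite('pics/side.png',b[:,:,::-1])
print(robot.observe())
for n in('top','side'):print(viewer.camera_params(n))
E
```

```text
{'time': 0.1, 'qpos': array([ 1.18098993e+00,  3.42651230e-01,  1.52491090e+00, -1.88157644e-05,
        1.27537834e+00, -1.45984915e-01]), 'qvel': array([-3.92272312e-05, -1.57566453e-03, -3.88135797e-03, -4.76386154e-04,
        1.20588109e-03, -1.18878000e-03]), 'joint_efforts': array([ 2.37409833e-03, -4.32008207e+01, -2.44690830e+01,  7.20658922e-02,
        5.25405875e-02, -6.58372505e-05]), 'tool_pos': array([0.12658267, 0.50914813, 0.22611909]), 'tool_rot': array([-3.14025656e+00, -1.78259686e-04,  2.89777655e+00]), 'contact_force': array([ 0.18820328, -0.82275474,  0.20537788]), 'torque': array([ 0.0106036 , -0.0104606 , -0.03780396]), 'grip_force': 0.0, 'opening': 0.09188643405924168}
{'K': array([[424.26124963,   0.        , 253.19017057],
       [  0.        , 424.26124963, 189.8905904 ],
       [  0.        ,   0.        ,   1.        ]]), 'k1': -0.045386010686755004, 'T': array([[-0.01360761, -0.99887778,  0.04536531,  0.40245314],
       [-0.99986427,  0.01317156, -0.0098971 ,  0.05812183],
       [ 0.00928846, -0.04549383, -0.99892144,  1.09496368],
       [ 0.        ,  0.        ,  0.        ,  1.        ]])}
{'K': array([[359.3966512 ,   0.        , 258.1735785 ],
       [  0.        , 359.3966512 , 194.33504836],
       [  0.        ,   0.        ,   1.        ]]), 'k1': -0.04239852808670578, 'T': array([[-0.92055418, -0.28265146,  0.26960742,  0.24225105],
       [-0.39060239,  0.67162358, -0.62956456,  0.50512458],
       [-0.00312736, -0.68485759, -0.72867023,  0.67474672],
       [ 0.        ,  0.        ,  0.        ,  1.        ]])}
```

View pics/top.png

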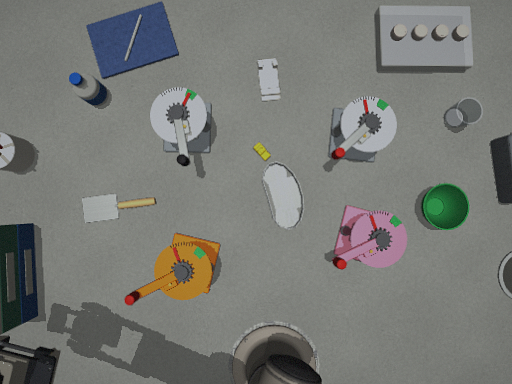

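View pics/side.png

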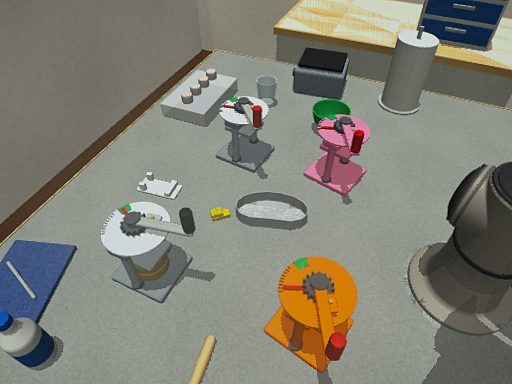

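Candidates for the red grip are grey/white press with red grip (339,153), orange press (130,299) and pink press (340,264) in the top view. The grey/white one fits: it is not orange or pink, it has no flask, and it stands level with the black-grip press (182,160). I'll confirm this in a crop and measure.

```bash
cat > m.py <<'E'
from h import *
def blob(m,c=None):
    n,l,s,ce=cv2.connectedComponentsWithStats(m.astype(np.uint8))
    return [(s[i,4],ce[i].round(1)) for i in range(1,n) if s[i,4]>5]
def red(im):
    h=cv2.cvtColor(im,cv2.COLOR_RGB2HSV).astype(int)
    return ((h[...,0]<6)|(h[...,0]>174))&(h[...,1]>170)&(h[...,2]>70)
def green(im):
    h=cv2.cvtColor(im,cv2.COLOR_RGB2HSV).astype(int)
    return (abs(h[...,0]-65)<15)&(h[...,1]>130)&(h[...,2]>60)
E
python3 - <<'E'
from m import *
a=cv2.imread('pics/top.png')[:,:,::-1].copy();b=cv2.imread('pics/side.png')[:,:,::-1].copy()
for n,im in(('top',a),('side',b)):
    print(n,'red',blob(red(im)));print('green',blob(green(im)))
A=cv2.resize(a[80:180,310:420],None,fx=4.5,fy=4.5,interpolation=cv2.INTER_CUBIC)
B=cv2.resize(b[80:180,205:275],None,fx=4.5,fy=4.5,interpolation=cv2.INTER_CUBIC)
cv2.imwrite('pics/crop.png',np.hstack([A[:450],B[:450]])[:, :800,::-1])
# white disc fit
h=cv2.cvtColor(a,cv2.COLOR_RGB2HSV);w=((h[...,2]>190)&(h[...,1]<30)).astype(np.uint8);w[:,:320]=0;w[:80]=0;w[180:]=0;w[:,410:]=0
c=max(cv2.findContours(w,0,1)[0],key=cv2.contourArea);print('disc',cv2.fitEllipse(cv2.convexHull(c)))
(u,v)=cv2.fitEllipse(cv2.convexHull(c))[0];print('axis?',onz('top',u,v,.15))
E
```

```text
top red [(np.int32(31), array([186. ,  98.3])), (np.int32(31), array([365.5, 105.7])), (np.int32(75), array([339.3, 152.3])), (np.int32(36), array([372.9, 222.2])), (np.int32(35), array([176. , 253.9])), (np.int32(75), array([340.8, 263.8])), (np.int32(75), array([129.3, 299.5]))]
green [(np.int32(45), array([191. ,  93.6])), (np.int32(71), array([381.6, 104.1])), (np.int32(1647), array([445.4, 206.2])), (np.int32(70), array([394.9, 220.9])), (np.int32(67), array([198.9, 252.3]))]
side red [(np.int32(21), array([228. , 106.1])), (np.int32(60), array([257.4, 110.8])), (np.int32(10), array([253.4, 114.9])), (np.int32(28), array([327.5, 127.2])), (np.int32(193), array([357.3, 140.9])), (np.int32(21), array([124. , 210.7])), (np.int32(78), array([292.9, 287.4])), (np.int32(301), array([336.8, 344.2]))]
green [(np.int32(27), array([233.4,  99.1])), (np.int32(551), array([330. , 108.4])), (np.int32(42), array([125. , 207.9])), (np.int32(105), array([300.7, 262.6]))]Traceback (most recent call last):
  File "<stdin>", line 10, in <module>
cv2.error: OpenCV(4.12.0) /io/opencv/modules/imgproc/src/shapedescr.cpp:361: error: (-201:Incorrect size of input array) There should be at least 5 points to fit the ellipse in function 'fitEllipseNoDirect'
```

View pics/crop.png

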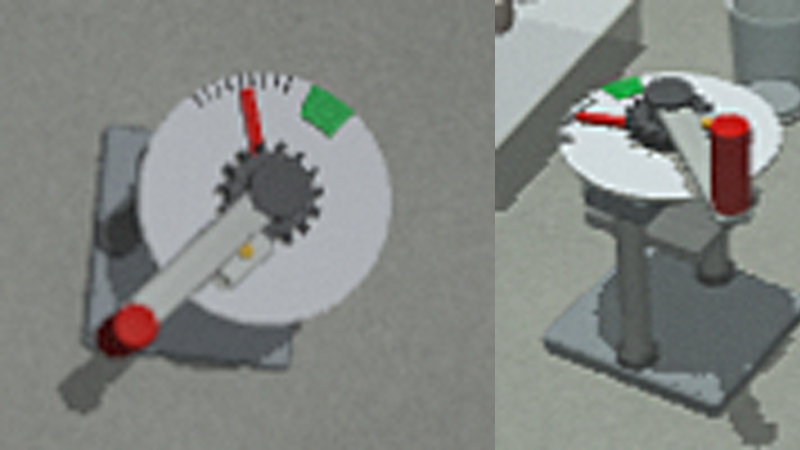

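The crop confirms it: a grey press with a white dial and no flask, red grip at (340,152), pointer tip at (365,101), green band at (382,104). This is the one.

```bash
python3 - <<'E'
from m import *
a=cv2.imread('pics/top.png')[:,:,::-1].copy();b=cv2.imread('pics/side.png')[:,:,::-1].copy()
h=cv2.cvtColor(a,cv2.COLOR_RGB2HSV)
w=((h[...,2]>165)).astype(np.uint8);w[:,:335]=0;w[:90]=0;w[160:]=0;w[:,405:]=0
c=max(cv2.findContours(w,0,1)[0],key=cv2.contourArea).reshape(-1,2)
P=np.array([onz('top',u,v,.149)[:2] for u,v in c])
# circle of known radius 64 mm, robust
from scipy.optimize import least_squares
r=least_squares(lambda q:np.hypot(*(P-q).T)-.064,P.mean(0),loss='soft_l1',f_scale=.001);ax=r.x
print('axis',ax,len(P),np.median(abs(r.fun)))
g=onz('top',340,151.8,.223);print('grip top',g)
gs,e=two(ray('top',339.3,152.3),ray('side',257.4,110.8));print('tri',gs,e)
g=g[:2];d=g-ax;print('R',np.hypot(*d),'ang',np.degrees(np.arctan2(d[1],d[0])))
for n,u,v in(('ptr',365.5,105.7),('green',381.6,104.1)):
    q=onz('top',u,v,.151)[:2]-ax;print(n,np.hypot(*q),np.degrees(np.arctan2(q[1],q[0])))
E
```

```text
axis [ 0.59277103 -0.18994861] 203 0.013216703805246671
grip top [ 0.51877624 -0.13168373  0.223     ]
tri [ 0.51797408 -0.13307878  0.21187176] 0.002666464254808373
R 0.09418080811458276 ang 141.78244489086723
ptr 0.0440011906469279 -24.467294490108713
green 0.07029222471280372 -51.762389636976614
```

```bash
python3 - <<'E'
from m import *
from scipy.optimize import least_squares
a=cv2.imread('pics/top.png')[:,:,::-1].copy()
e=cv2.Canny(cv2.GaussianBlur(a,(3,3),0),40,120);v,u=np.nonzero(e)
r=np.hypot(u-368.9,v-124);k=abs(r-28)<3
P=np.array([onz('top',x,y,.149)[:2] for x,y in zip(u[k],v[k])])
r=least_squares(lambda q:np.hypot(*(P-q[:2]).T)-q[2],[*onz('top',368.9,124,.149)[:2],.064],loss='soft_l1',f_scale=.001);ax=r.x[:2]
print('axis',r.x,len(P),np.median(abs(r.fun)))
g=onz('top',340,151.8,.223)[:2];d=g-ax;print(g,'R',np.hypot(*d),'ang',np.degrees(np.arctan2(d[1],d[0])))
for n,x,y in(('ptr',365.5,105.7),('green',381.6,104.1)):
    q=onz('top',x,y,.151)[:2]-ax;print(n,np.hypot(*q),np.degrees(np.arctan2(q[1],q[0])))
E
```

```text
axis [ 0.59151062 -0.21401259  0.06363808] 240 0.0009997403270378472
[ 0.51877624 -0.13168373] R 0.109855952930998 ang 131.45935793365985
ptr 0.041720935833297466 8.046337747837585
green 0.05453561788644361 -34.82928449341364
```

```bash
cat >> h.py <<'E'
from scipy.spatial.transform import Rotation as Ro
AX=np.array([.5915,-.214])
def rel(T):
    s=robot.observe();R=Ro.from_euler('xyz',s['tool_rot'])
    for x,y,z,yaw in T:
        D=R.inv().apply(np.array([x,y,z])-s['tool_pos'])*100
        w=(R.inv()*Ro.from_euler('xyz',[np.pi,0,np.radians(yaw)])).as_rotvec(degrees=True)
        print(D.round(2),w.round(1))
    print('t',round(s['time'],2),s['tool_pos'].round(4),np.degrees(s['tool_rot']).round(1),'F',s['contact_force'].round(1),'open',round(s['opening'],4),s['grip_force'])
def arc(angs,R=.11,z=.184):
    rel([(*(AX+R*np.array([np.cos(np.radians(a)),np.sin(np.radians(a))])),z,a) for a in angs])
E
python3 -c "
from h import *
rel([(.127,.509,.32,166),(.519,-.132,.32,131.5)])"
```

```text
[-0.04 -0.02 -9.39] [-0.1 -0.   0. ]
[-53.56 -52.76  -9.33] [-0.1  0.  34.5]
t 0.1 [0.1266 0.5091 0.2261] [-179.9   -0.   166. ] F [ 0.2 -0.8  0.2] open 0.0919 0.0
```

{"op": "step_arm", "data": {"increments": [{"delta_pos": [0,0,-5],"dr": [0,0,0],"fingers": -1},{"delta_pos": [0,0,-9.4],"dr": [0,0,0],"fingers": -1},{"delta_pos": [-4,-4,-9.4],"dr": [0,0,5],"fingers": -1},{"delta_pos": [-8,-8,-9.4],"dr": [0,0,10],"fingers": -1},{"delta_pos": [-12,-12,-9.4],"dr": [0,0,15],"fingers": -1}]}}

```text
time: 0.72
tool_pos: [0.2146, 0.3625, 0.3204]
tool_rot: [-3.141, 0.0, 2.634]
contact_force: [1.6, 0.3, -0.1]
opening: 0.092
grip_force: 0.0
```

```bash
python3 -c "
from h import *
rel([(.519,-.132,.32,131.5)])"
```

```text
[-50.64 -28.42   0.06] [-0.   0.  19.4]
t 0.72 [0.2146 0.3625 0.3204] [-180.     0.   150.9] F [ 1.6  0.3 -0.1] open 0.092 0.0
```

{"op": "step_arm", "data": {"increments": [{"delta_pos": [-5,-2.8,0],"dr": [0,0,4],"fingers": -1},{"delta_pos": [-10,-5.6,0],"dr": [0,0,8],"fingers": -1},{"delta_pos": [-15,-8.4,0],"dr": [0,0,12],"fingers": -1},{"delta_pos": [-20,-11.2,0],"dr": [0,0,16],"fingers": -1},{"delta_pos": [-25,-14,0],"dr": [0,0,19.4],"fingers": -1}]}}

```text
time: 1.35
tool_pos: [0.3656, 0.1188, 0.3206]
tool_rot: [3.141, -0.0, 2.295]
contact_force: [0.1, 0.3, -0.1]
opening: 0.092
grip_force: 0.0
```

```bash
python3 -c "
from h import *
rel([(.519,-.132,.32,131.5)])"
```

```text
[-28.94  -5.13   0.06] [ 0. -0.  0.]
t 1.35 [0.3656 0.1188 0.3206] [180.   -0.  131.5] F [ 0.1  0.3 -0.1] open 0.092 0.0
```

{"op": "step_arm", "data": {"increments": [{"delta_pos": [-6,-1.1,0],"dr": [0,0,0],"fingers": -1},{"delta_pos": [-12,-2.1,0],"dr": [0,0,0],"fingers": -1},{"delta_pos": [-18,-3.2,0],"dr": [0,0,0],"fingers": -1},{"delta_pos": [-24,-4.2,0],"dr": [0,0,0],"fingers": -1},{"delta_pos": [-28.9,-5.1,0],"dr": [0,0,0],"fingers": -1}]}}

```text
time: 1.98
tool_pos: [0.5197, -0.1316, 0.3201]
tool_rot: [-3.141, -0.001, 2.296]
contact_force: [1.0, 0.4, 0.2]
opening: 0.0915
grip_force: 0.0
```

```bash
python3 -c "
from m import *
rel([(.519,-.132,.184,131.5)])
im=shot('wrist','w1.png');print(blob(red(im)))
for k,c in blob(red(im)):
  if k>300: print(c,onz('wrist',*c,.223))"
```

```text
[ 0.   -0.07 13.61] [-0.  -0.   0.1]
t 1.98 [ 0.5197 -0.1316  0.3201] [-180.    -0.   131.6] F [1.  0.4 0.2] open 0.0915 0.0
[(np.int32(119), array([ 76.4, 143.2])), (np.int32(627), array([251.4, 192.6]))]
[251.4 192.6] [ 0.51794531 -0.13391297  0.223     ]
```

View pics/w1.png

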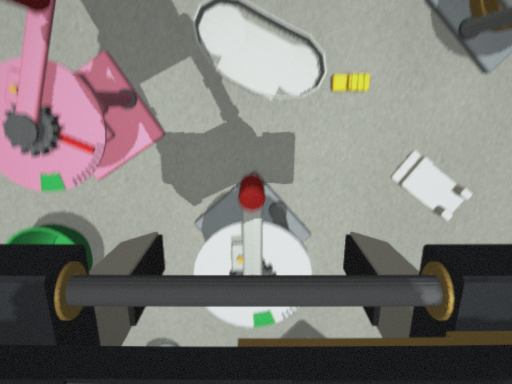

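The wrist view shows the red grip at (251,190), midway between the fingers and within 2 mm of the estimate. Next I descend and cage it.

{"op": "step_arm", "data": {"increments": [{"delta_pos": [0,0,4],"dr": [0,0,0],"fingers": -1},{"delta_pos": [0,0,8],"dr": [0,0,0],"fingers": -1},{"delta_pos": [0,0,11.5],"dr": [0,0,0],"fingers": -1},{"delta_pos": [0,0,13.6],"dr": [0,0,0],"fingers": -1},{"delta_pos": [0,0,13.6],"dr": [0,0,0],"fingers": 0}], "newtons": 5}}

```text
time: 2.65
tool_pos: [0.5178, -0.1287, 0.183]
tool_rot: [-3.14, -0.004, 2.297]
contact_force: [-0.2, 0.8, 0.7]
opening: 0.0856
grip_force: 0.0
```

```bash
python3 -c "
from h import *
arc([131.5,140,149,158,167,176])"
```

```text
[-0.27 -0.13 -0.1 ] [-0.1 -0.2  0.1]
[-0.38 -1.76 -0.1 ] [-0.1 -0.2 -8.4]
[-0.77 -3.44 -0.1 ] [ -0.1  -0.2 -17.4]
[-1.41 -5.04 -0.09] [ -0.1  -0.2 -26.4]
[-2.3  -6.52 -0.1 ] [ -0.   -0.3 -35.4]
[-3.4  -7.85 -0.1 ] [ -0.   -0.3 -44.4]
t 2.65 [ 0.5178 -0.1287  0.183 ] [-179.9   -0.2  131.6] F [-0.2  0.8  0.7] open 0.0856 0.0
```

{"op": "step_arm", "data": {"increments": [{"delta_pos": [0,0,0],"dr": [0,0,0],"fingers": 0.2},{"delta_pos": [0,0,0],"dr": [0,0,0],"fingers": 0.4},{"delta_pos": [0,0,0],"dr": [0,0,0],"fingers": 0.4},{"delta_pos": [0,0,0],"dr": [0,0,0],"fingers": 0.4},{"delta_pos": [0,0,0],"dr": [0,0,0],"fingers": 0.4}]}}

```text
time: 3.28
tool_pos: [0.519, -0.1294, 0.1848]
tool_rot: [3.141, 0.0, 2.297]
contact_force: [-0.9, -0.1, -0.5]
opening: 0.0365
grip_force: 0.0
```

```bash
python3 -c "
from h import *
arc([131.5,138,145,152,160,168])"
```

```text
[-0.14 -0.18  0.08] [0.  0.  0.1]
[-0.21 -1.42  0.08] [ 0.   0.  -6.4]
[-0.44 -2.75  0.08] [  0.    0.  -13.4]
[-0.83 -4.03  0.08] [  0.    0.  -20.4]
[-1.46 -5.43  0.08] [  0.    0.  -28.4]
[-2.28 -6.73  0.08] [  0.    0.  -36.4]
t 3.27 [ 0.519  -0.1294  0.1848] [180.    0.  131.6] F [-0.9 -0.1 -0.5] open 0.0365 0.0
```

{"op": "step_arm", "data": {"increments": [{"delta_pos": [-0.15,-0.8,0.1],"dr": [0,0,-3],"fingers": 0.4},{"delta_pos": [-0.2,-1.4,0.1],"dr": [0,0,-6.4],"fingers": 0.4},{"delta_pos": [-0.45,-2.75,0.1],"dr": [0,0,-13.4],"fingers": 0.4},{"delta_pos": [-0.85,-4.05,0.1],"dr": [0,0,-20.4],"fingers": 0.4},{"delta_pos": [-1.45,-5.4,0.1],"dr": [0,0,-28.4],"fingers": 0.4}]}}

```text
time: 3.9
tool_pos: [0.4881, -0.1761, 0.1837]
tool_rot: [3.141, -0.0, 2.798]
contact_force: [1.5, 0.1, -0.8]
opening: 0.0274
grip_force: 0.4
```

```bash
python3 -c "
from h import *
arc([160,167,174,181,188,195])"
```

```text
[-0.01 -0.02 -0.03] [ 0.  -0.   0.3]
[-0.09 -1.36 -0.03] [ 0.   0.  -6.7]
[-0.33 -2.68 -0.03] [  0.    0.  -13.7]
[-0.72 -3.97 -0.03] [  0.    0.  -20.7]
[-1.27 -5.19 -0.03] [  0.    0.  -27.7]
[-1.97 -6.34 -0.03] [  0.    0.  -34.7]
t 3.9 [ 0.4881 -0.1761  0.1837] [180.   -0.  160.3] F [ 1.5  0.1 -0.8] open 0.0274 0.40865239687263966
```

{"op": "step_arm", "data": {"increments": [{"delta_pos": [-0.1,-1.35,0],"dr": [0,0,-7],"fingers": 0.4},{"delta_pos": [-0.35,-2.7,0],"dr": [0,0,-14],"fingers": 0.4},{"delta_pos": [-0.7,-3.95,0],"dr": [0,0,-21],"fingers": 0.4},{"delta_pos": [-1.25,-5.2,0],"dr": [0,0,-28],"fingers": 0.4},{"delta_pos": [-1.95,-6.35,0],"dr": [0,0,-35],"fingers": 0.4}]}}

```text
time: 4.53
tool_pos: [0.4847, -0.2426, 0.1837]
tool_rot: [3.141, -0.0, -2.875]
contact_force: [0.0, 0.9, -0.3]
opening: 0.0277
grip_force: 0.5
```

```bash
python3 -c "
from h import *
arc([195,199,203,206,209,212])"
```

```text
[-0.06 -0.   -0.03] [ 0.  -0.   0.3]
[-0.08 -0.77 -0.03] [ 0.  -0.  -3.7]
[-0.16 -1.53 -0.03] [ 0.  -0.  -7.7]
[-0.25 -2.1  -0.03] [  0.   -0.  -10.7]
[-0.37 -2.66 -0.03] [  0.   -0.  -13.7]
[-0.52 -3.22 -0.03] [  0.   -0.  -16.7]
t 4.53 [ 0.4847 -0.2426  0.1837] [ 180.    -0.  -164.7] F [ 0.   0.9 -0.3] open 0.0277 0.49483057111501694
```

{"op": "step_arm", "data": {"increments": [{"delta_pos": [-0.1,-0.75,0],"dr": [0,0,-3.7],"fingers": 0.4},{"delta_pos": [-0.15,-1.5,0],"dr": [0,0,-7.7],"fingers": 0.4},{"delta_pos": [-0.25,-2.1,0],"dr": [0,0,-10.7],"fingers": 0.4},{"delta_pos": [-0.35,-2.65,0],"dr": [0,0,-13.7],"fingers": 0.4},{"delta_pos": [-0.5,-3.2,0],"dr": [0,0,-16.7],"fingers": 0.4}]}}

```text
time: 5.15
tool_pos: [0.4979, -0.272, 0.1835]
tool_rot: [3.141, -0.0, -2.586]
contact_force: [-1.4, 1.4, -0.5]
opening: 0.0275
grip_force: 0.3
```

```bash
python3 -c "
from h import *
arc([212,214,216,218,220,222])"
```

```text
[-0.01 -0.04 -0.05] [ 0.  -0.  -0.2]
[-0.02 -0.42 -0.05] [ 0.  -0.  -2.2]
[-0.04 -0.8  -0.05] [ 0.  -0.  -4.2]
[-0.07 -1.19 -0.05] [ 0.  -0.  -6.2]
[-0.12 -1.57 -0.05] [ 0.  -0.  -8.2]
[-0.18 -1.95 -0.05] [  0.   -0.  -10.2]
t 5.15 [ 0.4979 -0.272   0.1835] [ 180.    -0.  -148.2] F [-1.4  1.4 -0.5] open 0.0275 0.27992659248411655
```

Not at the stop yet, because the force is still only about 1 N. I continue slowly.

{"op": "step_arm", "data": {"increments": [{"delta_pos": [0,-0.4,0],"dr": [0,0,-2.2],"fingers": 0.4},{"delta_pos": [-0.05,-0.8,0],"dr": [0,0,-4.2],"fingers": 0.4},{"delta_pos": [-0.05,-1.2,0],"dr": [0,0,-6.2],"fingers": 0.4},{"delta_pos": [-0.05,-1.2,0],"dr": [0,0,-6.2],"fingers": 0.4},{"delta_pos": [-0.05,-1.2,0],"dr": [0,0,-6.2],"fingers": 0.4}]}}

```text
time: 5.78
tool_pos: [0.5048, -0.282, 0.1837]
tool_rot: [-3.141, 0.0, -2.48]
contact_force: [-0.3, -0.7, -0.5]
opening: 0.0275
grip_force: 0.0
```

```bash
python3 -c "
from h import *
arc([218,220,222,224,226,228])"
```

```text
[-0.02  0.03 -0.03] [-0.   0.  -0.1]
[-0.03 -0.36 -0.02] [-0.   0.  -2.1]
[-0.05 -0.74 -0.02] [-0.   0.  -4.1]
[-0.08 -1.12 -0.02] [-0.   0.  -6.1]
[-0.13 -1.51 -0.02] [-0.   0.  -8.1]
[-0.19 -1.88 -0.02] [ -0.    0.  -10.1]
t 5.78 [ 0.5048 -0.282   0.1837] [-180.     0.  -142.1] F [-0.3 -0.7 -0.5] open 0.0275 0.0
```

{"op": "step_arm", "data": {"increments": [{"delta_pos": [-0.05,-0.35,0],"dr": [0,0,-2],"fingers": 0.4},{"delta_pos": [-0.05,-0.75,0],"dr": [0,0,-4],"fingers": 0.4},{"delta_pos": [-0.05,-0.75,0],"dr": [0,0,-4],"fingers": 0.4},{"delta_pos": [-0.05,-0.75,0],"dr": [0,0,-4],"fingers": 0.4},{"delta_pos": [-0.05,-0.75,0],"dr": [0,0,-4],"fingers": 0.4}]}}

```text
time: 6.4
tool_pos: [0.5098, -0.2876, 0.1837]
tool_rot: [-3.141, 0.0, -2.41]
contact_force: [-0.6, 1.6, 0.3]
opening: 0.0276
grip_force: 0.0
```

```bash
python3 -c "
from h import *
arc([222,224,226,228])"
```

```text
[ 0.01  0.   -0.03] [-0.   0.  -0.1]
[-0.   -0.38 -0.03] [-0.   0.  -2.1]
[-0.02 -0.77 -0.03] [-0.   0.  -4.1]
[-0.06 -1.15 -0.03] [-0.   0.  -6.1]
t 6.4 [ 0.5098 -0.2876  0.1837] [-180.     0.  -138.1] F [-0.6  1.6  0.3] open 0.0276 0.0
```

{"op": "step_arm", "data": {"increments": [{"delta_pos": [0,-0.4,0],"dr": [0,0,-2],"fingers": 0.4},{"delta_pos": [0,-0.75,0],"dr": [0,0,-4],"fingers": 0.4},{"delta_pos": [0,-0.75,0],"dr": [0,0,-4],"fingers": 0.4},{"delta_pos": [0,-0.75,0],"dr": [0,0,-4],"fingers": 0.4},{"delta_pos": [0,-0.75,0],"dr": [0,0,-4],"fingers": 0.4}]}}

```text
time: 7.02
tool_pos: [0.5137, -0.2914, 0.1836]
tool_rot: [3.137, 0.001, -2.338]
contact_force: [-6.0, 7.2, 4.5]
opening: 0.0277
grip_force: 4.4
```

```bash
python3 -c "
from m import *
arc([226,228,230,232])
a=shot('top');b=shot('side')
for n,im in(('top',a),('side',b)): print(n,'red',blob(red(im)),blob(green(im)))
cv2.imwrite('pics/c2.png',np.hstack([cv2.resize(x,(400,400),interpolation=2) for x in(a[80:200,310:430],b[50:170,190:310])])[:,:,::-1])"
```

```text
[ 0.03 -0.22 -0.04] [0.3 0.  0. ]
[ 0.02 -0.61 -0.04] [ 0.3  0.  -2. ]
[ 0.   -0.99 -0.05] [ 0.3  0.  -4. ]
[-0.03 -1.37 -0.05] [ 0.3  0.  -6. ]
t 7.03 [ 0.5137 -0.2914  0.1836] [ 179.7    0.  -134. ] F [-6.   7.2  4.5] open 0.0277 4.438666105270386
top red [(np.int32(30), array([186.1,  98.1])), (np.int32(29), array([365.4, 105.8])), (np.int32(34), array([372.8, 221.8])), (np.int32(36), array([176.1, 254.1])), (np.int32(10), array([342.8, 260.7])), (np.int32(77), array([129.4, 299.5]))] [(np.int32(45), array([191. ,  93.6])), (np.int32(69), array([381.7, 104.2])), (np.int32(61), array([394.8, 220.9])), (np.int32(66), array([198.8, 252.3]))]
side red [(np.int32(42), array([281.,  85.])), (np.int32(20), array([228.4, 106.2])), (np.int32(33), array([326.6, 127.2])), (np.int32(207), array([357. , 141.1])), (np.int32(21), array([124. , 210.7])), (np.int32(76), array([293.2, 287.5])), (np.int32(329), array([336.4, 344.8]))] [(np.int32(27), array([233.4,  99.1])), (np.int32(568), array([329.5, 108.8])), (np.int32(42), array([125. , 207.9])), (np.int32(104), array([300.8, 262.6]))]
```

View pics/c2.png

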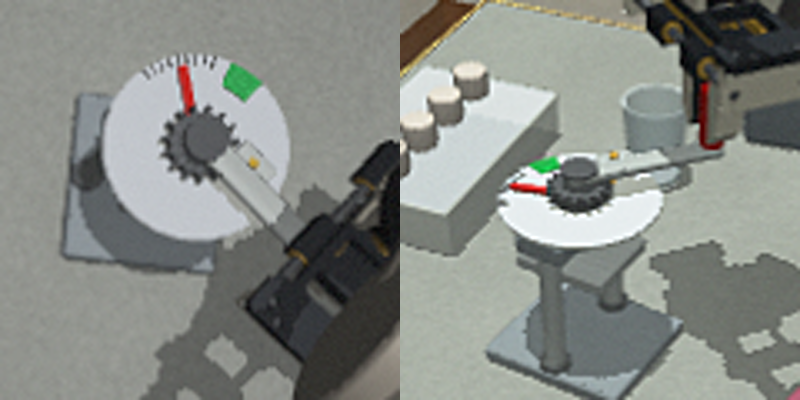

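The lever is at the back stop with a 9 N reaction, and the pointer still stands at (365,106). Now clockwise, at first by less than the least swing needed.

```bash
python3 -c "
from h import *
arc([221,217,213,208,203])"
```

```text
[-0.01  0.74 -0.04] [0.3 0.  5. ]
[-0.11  1.5  -0.03] [0.3 0.  9. ]
[-0.25  2.25 -0.03] [ 0.3 -0.  13. ]
[-0.51  3.18 -0.03] [ 0.3 -0.  18. ]
[-0.85  4.07 -0.02] [ 0.3 -0.  23. ]
t 7.12 [ 0.5137 -0.2914  0.1836] [ 179.7    0.  -134. ] F [-4.8  6.9  4.7] open 0.0279 4.434565901756287
```

{"op": "step_arm", "data": {"increments": [{"delta_pos": [0,0.95,0],"dr": [0,0,5],"fingers": 0.4},{"delta_pos": [-0.1,1.7,0],"dr": [0,0,9],"fingers": 0.4},{"delta_pos": [-0.25,2.45,0],"dr": [0,0,13],"fingers": 0.4},{"delta_pos": [-0.5,3.4,0],"dr": [0,0,18],"fingers": 0.4},{"delta_pos": [-0.85,4.3,0],"dr": [0,0,23],"fingers": 0.4}]}}

```text
time: 7.75
tool_pos: [0.4901, -0.2578, 0.1838]
tool_rot: [-3.14, 0.0, -2.743]
contact_force: [0.6, -3.0, -1.8]
opening: 0.0275
grip_force: 1.5
```

```bash
cat > d.py <<'E'
from m import *
def dial():
    a=shot('top');o=[]
    for m in (red(a),green(a)):
        for k,c in blob(m):
            p=onz('top',*c,.151)[:2]-AX
            if np.hypot(*p)<.075 and p[0]>-.03: o.append((int(k),np.hypot(*p).round(4),np.degrees(np.arctan2(p[1],p[0])).round(1),c))
    print(o)
E
python3 -c "
from d import *
arc([203,199,196,193,190,187,184]);dial()"
```

```text
[-0.05  0.07 -0.02] [-0.1  0.  -0.2]
[-0.07  0.84 -0.02] [-0.1  0.   3.8]
[-0.13  1.41 -0.02] [-0.1  0.   6.8]
[-0.21  1.98 -0.03] [-0.1  0.   9.8]
[-0.32  2.55 -0.03] [-0.1  0.  12.8]
[-0.47  3.11 -0.03] [-0.1  0.  15.8]
[-0.64  3.65 -0.03] [-0.1  0.  18.8]
t 7.75 [ 0.4901 -0.2578  0.1838] [-179.9    0.  -157.2] F [ 0.6 -3.  -1.8] open 0.0275 1.4988692477345467
[(31, np.float64(0.0412), np.float64(7.2), array([365.8, 105.9])), (70, np.float64(0.0547), np.float64(-35.0), array([381.7, 104.1]))]
```

The ratchet has just caught (3 N), and the pointer has about 42° to go to the band's centre.

{"op": "step_arm", "data": {"increments": [{"delta_pos": [-0.05,0.8,0],"dr": [0,0,4],"fingers": 0.4},{"delta_pos": [-0.15,1.4,0],"dr": [0,0,7],"fingers": 0.4},{"delta_pos": [-0.2,2,0],"dr": [0,0,10],"fingers": 0.4},{"delta_pos": [-0.45,3.1,0],"dr": [0,0,16],"fingers": 0.4},{"delta_pos": [-0.65,3.65,0],"dr": [0,0,19],"fingers": 0.4}]}}

```text
time: 8.43
tool_pos: [0.4817, -0.2217, 0.1839]
tool_rot: [-3.14, 0.0, -3.073]
contact_force: [-1.2, -3.3, -0.7]
opening: 0.0272
grip_force: 1.6
```

```bash
python3 -c "
from d import *
arc([184,180,176,172,168,165]);dial()"
```

```text
[-0.    0.01 -0.01] [-0.1  0.  -0.1]
[-0.03  0.77 -0.01] [-0.1  0.   3.9]
[-0.11  1.54 -0.01] [-0.1  0.   7.9]
[-0.24  2.29 -0.01] [-0.1  0.  11.9]
[-0.43  3.04 -0.01] [-0.1  0.  15.9]
[-0.6   3.59 -0.01] [-0.1  0.  18.9]
t 8.43 [ 0.4817 -0.2217  0.1839] [-179.9    0.  -176.1] F [-1.2 -3.3 -0.7] open 0.0272 1.5534887462854385
[(31, np.float64(0.0426), np.float64(-11.7), array([371.8, 105.5])), (71, np.float64(0.0546), np.float64(-34.8), array([381.6, 104.1]))]
```

{"op": "step_arm", "data": {"increments": [{"delta_pos": [-0.05,0.75,0],"dr": [0,0,4],"fingers": 0.4},{"delta_pos": [-0.1,1.55,0],"dr": [0,0,8],"fingers": 0.4},{"delta_pos": [-0.25,2.3,0],"dr": [0,0,12],"fingers": 0.4},{"delta_pos": [-0.45,3.05,0],"dr": [0,0,16],"fingers": 0.4},{"delta_pos": [-0.6,3.6,0],"dr": [0,0,19],"fingers": 0.4}]}}

```text
time: 9.1
tool_pos: [0.4854, -0.1854, 0.1839]
tool_rot: [-3.141, 0.001, 2.88]
contact_force: [-1.0, -3.8, 0.4]
opening: 0.0276
grip_force: 1.4
```

```bash
python3 -c "
from d import *
arc([165,163,161.5]);dial()"
```

```text
[ 0.01 -0.02 -0.01] [-0.1  0.  -0. ]
[ 0.01  0.37 -0.01] [-0.1  0.   2. ]
[-0.01  0.66 -0.01] [-0.1  0.   3.5]
t 9.1 [ 0.4854 -0.1854  0.1839] [-179.9    0.   165. ] F [-1.  -3.8  0.4] open 0.0276 1.4395155385136604
[(33, np.float64(0.043), np.float64(-30.0), array([377.5, 107.4])), (50, np.float64(0.0557), np.float64(-36.6), array([382.5, 104.1]))]
```

The pointer is now in the band at about 1.02 rad. I nudge it a little further, back off to free play and open the fingers.

{"op": "step_arm", "data": {"increments": [{"delta_pos": [0,0.35,0],"dr": [0,0,2],"fingers": 0.4},{"delta_pos": [0,0.6,0],"dr": [0,0,3],"fingers": 0.4},{"delta_pos": [0,0.6,0],"dr": [0,0,3],"fingers": 0.4},{"delta_pos": [0,0.35,0],"dr": [0,0,3],"fingers": 0.3},{"delta_pos": [0,0.35,0],"dr": [0,0,3],"fingers": -0.5}]}}

```text
time: 9.78
tool_pos: [0.4857, -0.1812, 0.1835]
tool_rot: [3.141, -0.001, 2.827]
contact_force: [0.0, 0.0, -0.3]
opening: 0.0378
grip_force: 0.0
```

{"op": "step_arm", "data": {"increments": [{"delta_pos": [0,0,0],"dr": [0,0,0],"fingers": -0.5},{"delta_pos": [0,0,0],"dr": [0,0,0],"fingers": -0.5},{"delta_pos": [0,0,0],"dr": [0,0,0],"fingers": -0.5},{"delta_pos": [0,0,-1.5],"dr": [0,0,0],"fingers": -0.5},{"delta_pos": [0,0,-4],"dr": [0,0,0],"fingers": -0.5}]}}

```text
time: 10.4
tool_pos: [0.4857, -0.1811, 0.2244]
tool_rot: [3.141, -0.001, 2.826]
contact_force: [0.9, -0.3, 0.7]
opening: 0.069
grip_force: 0.0
```

{"op": "step_arm", "data": {"increments": [{"delta_pos": [0,0,-4],"dr": [0,0,0],"fingers": -0.5},{"delta_pos": [0,0,-8],"dr": [0,0,0],"fingers": -0.5},{"delta_pos": [0,0,-10],"dr": [0,0,0],"fingers": -0.5},{"delta_pos": [-3,0,-10],"dr": [0,0,0],"fingers": -0.5},{"delta_pos": [-3,0,-10],"dr": [0,0,0],"fingers": -0.5}]}}

```text
time: 11.02
tool_pos: [0.5154, -0.191, 0.3243]
tool_rot: [-3.142, 0.001, 2.826]
contact_force: [-0.1, 0.6, -0.6]
opening: 0.069
grip_force: 0.0
```

```bash
python3 -c "
from d import *
rel([]);dial();a=shot('top');b=shot('side')
cv2.imwrite('pics/c3.png',np.hstack([cv2.resize(x,(400,400),interpolation=2) for x in(a[80:200,310:430],b[50:170,190:310])])[:,:,::-1])"
```

```text
t 11.03 [ 0.5154 -0.191   0.3243] [-1.800e+02  1.000e-01  1.619e+02] F [-0.1  0.6 -0.6] open 0.069 0.0
[(15, np.float64(0.05), np.float64(-33.8), array([380.2, 105.5])), (49, np.float64(0.0557), np.float64(-35.2), array([382. , 103.8]))]
```

View pics/c3.png

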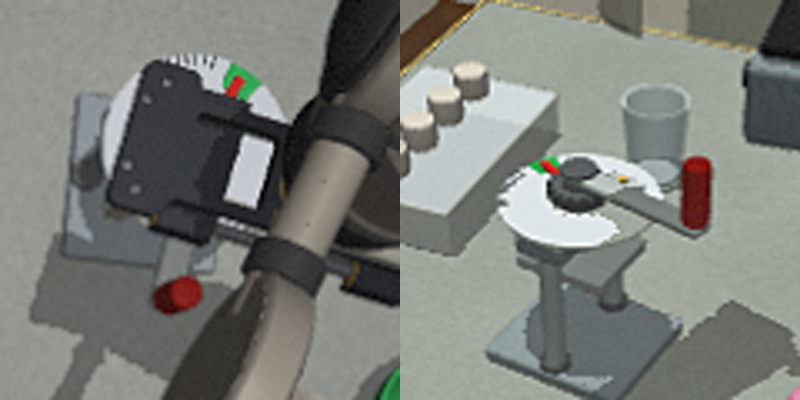

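The pointer lies in the middle of the green band, at crop (235,88) or about 1.08 rad. The lever has been let go and the gripper is well clear above it.

```bash
python3 -c "
from h import *
print(robot.hand_in())"
```

```text
the job is handed in; nothing more can be done
None
```

I swung the red lever back to its stop with the pointer standing, then clockwise until the pointer lay mid-green at about 1.08 rad; the lever was let go, I never went near the black-grip press, and the job was handed in at about 11 s with no verdict shown.

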